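# Dim the bench lamp and hold an amplifier board in the inspection corner

## Robot

A 6-joint arm with a two-finger parallel gripper is mounted at the origin on the work surface. World frame = base frame: x ahead of the robot, y to its left, z up, the work surface at z = 0. Lengths are in m, angles in rad, forces in N, time in s.
With the tool pointing down it reaches from about 0.35 to 0.975 m from the base axis. Payload 4.9 kg.
Tool frame: the origin (TCP) lies between the finger pads; the fingertips stand 14 mm ahead of it and the grasp point (between the pads) lies 5 mm behind it (manip.tcp_to_tips is the distance from the TCP to the fingertips, in m); z points along the fingers, y is the line along which they close (so a half turn about z gives the same grasp; the last joint's range is limited). The gripper opens to 85 mm and grips with 20 to 120 N. Pads are 22 mm wide; open, the fingers measure 114 mm over their backs; the gripper's body (76 mm by 85 mm) begins 54 mm behind the grasp point. The pads swing forward as they close: fully open they stand 13 mm farther back than shut.
Start: joints at [1.014, 0.053, 1.613, -0, 1.476, -0.119], TCP at [0.265, 0.566, 0.245] pointing down, gripper open.
Joint ranges: [-3.01, 3.01], [-1.01, 2.22], [0.06, 2.58], [-1.02, 4.17], [0.09, 2.62], [-3.14, 3.14]. Speed limits (rad/s): [2.57, 2.57, 3.14, 3.14, 3.14, 3.14].

## Interface

Orientations are given as a unit quaternion [w, x, y, z].
In Python, from plant import manip gives the robot as it stands.
- The arm moves only by the tool servo_tool, never from a script. Its argument "moves" is a list that holds one entry, the list of rows, each a list of 7 numbers: the shift along the tool's x, y, z in mm, then the turn, a rotation vector about the tool's x, y, z in degrees, then the finger opening in mm, from 0 to 85.4. In form: [[[x, y, z, ax, ay, az, fingers], ...]]. A call has 1 to 12 rows; each row shifts and turns the commanded pose from where the row before left it, along the tool's axes as they then stand; what a row does not reach is not made up. A row lasts 1/8 s, in which the tool goes at most 62.5 mm and 10.7 degrees, less where a joint would pass 70% of its speed; a pose out of reach is approached as far as the arm can. A call with a gripper value outside its range is refused whole. The fingers move at their own pace and stop on an object; the grip force is fixed at half the most. Time passes only in rows, so rows that do not move let the fingers close. It gives the time, the measured TCP pose, the force, the opening and the grip force at its end, in the units of the state.
- manip.state(): the state, without advancing time (a new reading comes with each control period).
- manip.grab_frame(name): name is "side" or "top"; returns a dict with "image" (400x640x3 uint8, blue, green, red), "mtx" (3x3 intrinsics, pixels), "eye" and "rotation" of the camera in the world. Camera axes: x right, y down, z forward; pixel columns grow to the right and rows downward; lengths in m; the calibration is good to about 2 mm. A picture is of the moment at which its call begins. There is no depth.
- manip.job_done(): hands the job in; it is judged then, once.
The state is a dict: "time": time; "joint_pos": joint angles; "joint_vel": joint speeds; "joint_efforts": joint torques, N m; "tool_pos": TCP position; "tool_rot": TCP orientation; "contact_force": force on the tool from outside, world axes, zero at the start; "ft_torque": the same for the moment, N m; "gripper_width": opening from 0.0 (shut) to 1.0 (fully open); "grasp_force": force on a finger pad.
Only numpy, scipy, OpenCV 4.12 (cv2) and the standard library are available. Lean on these libraries where they do the work, as an engineer would, in place of code of your own. Each camera call takes 0.05 s, during which the arm holds its last target. There are 200 camera calls.

## Task

For a close-up inspection, first set the lamp's dimmer lever upright (half brightness) and let go of it. Then bring the amplifier board with the finned heat sink onto the steel stage, lying flat with its terminal block at the end away from the short side fence, and press it squarely into the corner so that it bears firmly on the back fence and the side fence at once. Finish while still holding it pressed against both fences; leave everything else on the desk where it is.

Things in the scene. Friction and masses are not known exactly. Their poses are not given: they have to be found in the camera images.
- dimmer (a joint): Angle of the dimmer lever, rad. 0: leaning 0.7 rad (40 deg) from upright towards -x of dimmer_base; 0.7: upright; 1.4: leaning as far towards its +x. Starts leaning to -x. A light friction hinge: it takes about 1 N at the ball and stays where it is left.
- dimmer_tip (a point): Centre of the black ball, 26 mm diameter, at the end of the dimmer's lever: a 10 mm steel rod, 80 mm from hinge axis to ball centre.
- dimmer_base: Grey dimmer box 70 x 50 x 25 mm (x, y, z), fixed to the desk. Origin at the centre of its underside; the lever's hinge axis runs along its y axis, 22 mm above the origin, and the lever swings in its x-z plane.
- board: The amplifier board: aluminium carrier plate 70 x 100 x 6 mm (x, y, z) with a green top, a black finned heat sink on it and a grey terminal block 50 x 10 x 11 mm along its +y end, top 17 mm above the underside; small capacitors, 15 mm tall, beside the heat sink. 0.15 to 0.31 kg. Origin at the centre of the underside, z up. Lies loose and flat on the desk.
- board_sink (a point): Centre of the top of the board's heat sink, at (0, -6, 38) mm in the board's frame. The heat sink is a rigid black finned block 26 mm (x) by 56 mm (y), from 6 to 38 mm above the board's underside, to be gripped across its 26 mm; 22 mm of flat board lie on either side of it.
- board_terminals (a point): Middle of the board's +y end edge (the terminal block's end), on the top of the plate, at (0, 50, 6) mm in the board's frame.
- stage: Steel stage plate 150 x 180 x 12 mm (x, y, z), fixed to the desk, with fences along its +x edge (far) and -y edge (right) meeting in the corner. Origin at the centre of its underside. A board home in the corner, its axes along the stage's and terminals towards +y, has its origin at (28, -28, 12) mm here. Smooth metal, friction about 0.25: it takes up a little of a sideways push.
- back_fence: Long aluminium fence along the stage's +x edge, 12 mm thick, 180 mm long (along the stage's y), standing 10 mm above the stage top. Its inner face lies at stage x = 63 mm. Origin at the centre of its underside. A long (100 mm) side of the board goes against it.
- side_fence: Short aluminium fence along the stage's -y edge, 12 mm thick, 138 mm long (along the stage's x), standing 10 mm above the stage top. Its inner face lies at stage y = -78 mm. Origin at the centre of its underside. The board's end without terminals goes against it.
- spool: Small solder spool, white flanged reel 52 mm diameter, 30 mm tall, standing on the desk; origin at the centre of its underside. Not to be disturbed.
- dish: Steel tip-cleaner bowl, rim 84 mm diameter, 30 mm tall; origin at the centre of its underside. Not to be disturbed.
- flask: Small white plastic bottle, 36 mm diameter, 85 mm tall; origin at the centre of its underside. Not to be disturbed.
- mouse: Black computer mouse, about 105 x 58 x 34 mm; origin at the centre of its underside. Not to be disturbed.
- screwdriver: Screwdriver lying on the desk, 170 mm long, up to about 30 mm thick at the handle. Not to be disturbed.
- bare_board: Small bare circuit board without a heat sink, 50 x 65 mm and about 11 mm tall with its parts; origin at the centre of its underside. Not to be disturbed.
- tape: Roll of tape lying flat, 90 mm outer diameter, 20 mm tall; origin at the centre of its underside. Not to be disturbed.

How it is judged:
On the way:
1. the dimmer lever stands upright (within 0.12 rad), still and let go (value of joint dimmer between 0.58 and 0.82 rad and velocity of joint dimmer between -0.05 and 0.05 rad/s and contact force between each of the arm, the fingers and dimmer_base below 0.1 N), for 0.3 s.
At the end, for the whole second after the job is handed in: Dimmer lever within 0.12 rad of upright; board flat on the stage (3 mm, 0.06 rad), square to the fences (0.05 rad), within 3 mm of home in the corner, terminal end away from the side fence, at rest, pressing on each fence with over 1 N, with the fingers still holding or pressing it (value of joint dimmer between 0.58 and 0.82 rad and contact force between board and back_fence above 1 N and contact force between board and side_fence above 1 N and contact force between the fingers and board above 1 N and x of board in the frame of stage between 0.025 and 0.031 m and y of board in the frame of stage between -0.031 and -0.025 m and z of board in the frame of stage between 0.009 and 0.015 m and angle between board's own z axis and vertical below 0.06 rad and angle between the y axis of board and the y axis of stage, either way round below 0.05 rad and y of board_terminals in the frame of stage above 0 m and linear speed of board below 0.02 m/s); the arm keeps its last pose, push and grip.
It fails at once if a bystander was shifted by more than 25 mm (distance of any of spool, dish, flask, mouse, screwdriver, bare_board, tape from where it was at the start of the episode above 0.025 m).
It also fails if it takes over 64 s, if anything falls off the work surface, if the arm or the gripper's body presses on something with over 40 N, if the wrist force passes 120 N, or if a joint passes its speed limit or range.

## Working session

There is one attempt and no reset: what is moved stays moved. The work goes in short steps, Python scripts to look and compute and a tool call to move; the robot and the scene stay as the last step left them, time stands still between calls to the robot, and variables do not carry over. Pictures are saved under pics/ and viewed, at most 10 in all, crops included, and the job is handed in when it is done.

Besides the shell and the picture viewer there is one more tool, called after "Emit:" as name(argument=value, ...), one argument or row to a line, values as JSON. servo_tool: Moves the arm, as the interface text tells. Its arguments: {"type":"object","properties":{"moves":{"type":"array"}},"required":["moves"]}

```bash
mkdir -p pics; ls; python3 - <<'E'
from plant import manip
import cv2,numpy as np
for n in("side","top"):
    f=manip.grab_frame(n); cv2.imwrite(f"pics/{n}0.png",f["image"]); print(n,f["mtx"].tolist(),f["eye"],np.round(f["rotation"],4).tolist())
s=manip.state(); print(s)
E
```

```text
pics
side [[512.0012254132905, 0.0, 324.04892788628877], [0.0, 512.0012254132905, 198.9548669624147], [0.0, 0.0, 1.0]] [ 0.44915866 -1.30942459  1.13494313] [-0.4352, 0.8997, -0.0242, 0.0219]
top [[513.3728719439582, 0.0, 311.67579610002304], [0.0, 513.3728719439582, 198.06161609965258], [0.0, 0.0, 1.0]] [0.48728619 0.00734494 1.36743727] [0.0216, -0.7049, 0.7088, -0.0141]
{'time': 0.1, 'joint_pos': array([ 1.01399883e+00,  5.32840016e-02,  1.61420489e+00, -2.22340773e-05,
        1.47599772e+00, -1.19021646e-01]), 'joint_vel': array([-0.00013915, -0.00085839, -0.00222869,  0.001721  , -0.00038533,
       -0.00030553]), 'joint_efforts': array([ 1.67786739e-04, -3.94903135e+01, -3.71363461e+01, -1.39965464e-04,
        3.94084389e-03, -2.18714229e-05]), 'tool_pos': array([0.26467415, 0.56557546, 0.24416138]), 'tool_rot': array([-3.03498311e-04,  2.17143081e-01,  9.76139327e-01, -8.97096611e-04]), 'contact_force': array([-0.32167765, -0.51157258,  0.19906588]), 'ft_torque': array([0.01102036, 0.00063368, 0.00554562]), 'grasp_force': 0.0, 'gripper_width': 1.0035104435938855}
```

View pics/top0.png

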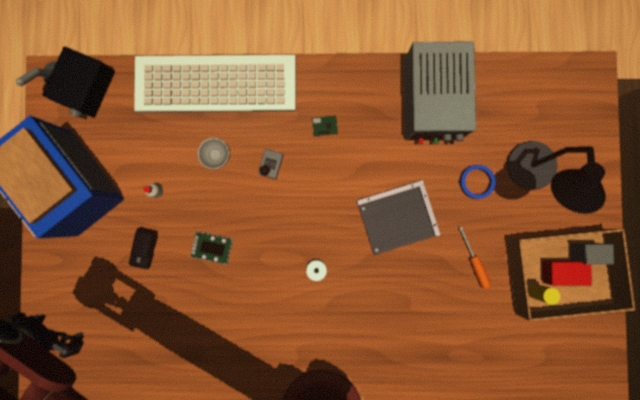

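View pics/side0.png

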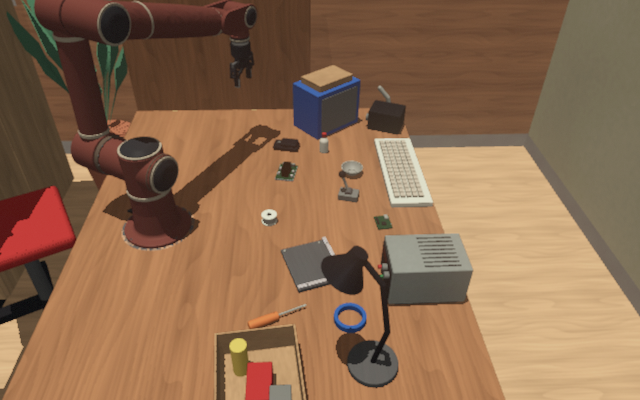

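The top view shows the board near (212,248), the dimmer near (270,163) with its ball at about (265,170), and the stage near (400,217). Fences run along the top and right edges of the stage. Next I'll take enlarged crops for detail.

```bash
cat > h.py <<'E'
import numpy as np,cv2
from scipy.spatial.transform import Rotation as R
def cam(f):
    q=np.array(f["rotation"]); M=R.from_quat(np.roll(q,-1)).as_matrix() if q.size==4 else q
    return f["mtx"],np.array(f["eye"]),M
def ray(f,px):
    K,e,M=cam(f); return e,M@np.linalg.solve(K,[px[0],px[1],1.])
def onplane(f,px,z):
    e,d=ray(f,px); return e+d*(z-e[2])/d[2]
def proj(f,p):
    K,e,M=cam(f); c=M.T@(np.array(p)-e); u=K@c; return u[:2]/u[2]
def two(f,p,g,q):
    a,d=ray(f,p); b,k=ray(g,q); d/=np.linalg.norm(d);k/=np.linalg.norm(k)
    t=np.linalg.lstsq(np.c_[d,-k],b-a,rcond=None)[0]; P=a+d*t[0];Q=b+k*t[1]
    return (P+Q)/2,np.linalg.norm(P-Q)
E
python3 - <<'E'
from h import *; from plant import manip
import pickle
f=manip.grab_frame("top");g=manip.grab_frame("side"); pickle.dump((f,g),open("f0.pkl","wb"))
def crop(im,x,y,w,h,s=5): return cv2.resize(im[y:y+h,x:x+w],None,fx=s,fy=s,interpolation=cv2.INTER_CUBIC)
t,s=f["image"],g["image"]
A=np.vstack([np.hstack([crop(t,190,228,50,40,8),crop(t,250,143,50,40,8)]),np.hstack([crop(s,260,155,50,35,8),crop(s,325,160,50,35,8)])])
cv2.imwrite("pics/a.png",np.clip(A*1.3,0,255).astype(np.uint8)); print(A.shape)
B=np.hstack([crop(t,350,170,100,90,4),crop(s,275,230,95,90,4)]); cv2.imwrite("pics/b.png",np.clip(B*1.3,0,255).astype(np.uint8))
for n,p in dict(board=(212,248),dim=(270,163),stage=(400,217),spool=(316,270)).items(): print(n,onplane(f,p,.01).round(3))
print(proj(g,onplane(f,(316,270),.03)))
E
```

```text
(600, 800, 3)
board [0.425 0.285 0.01 ]
dim [0.65  0.132 0.01 ]
stage [ 0.505 -0.211  0.01 ]
spool [0.367 0.011 0.01 ]
[269.17928544 213.82994534]
```

View pics/a.png

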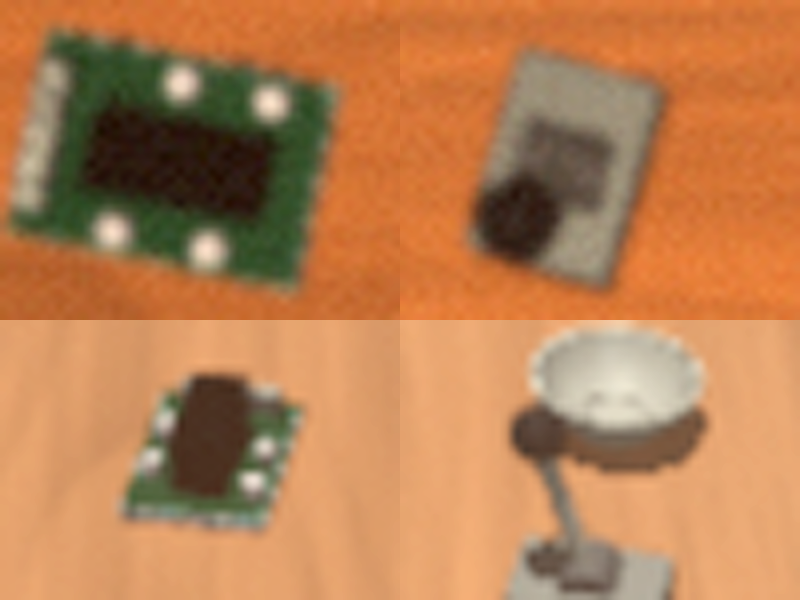

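View pics/b.png

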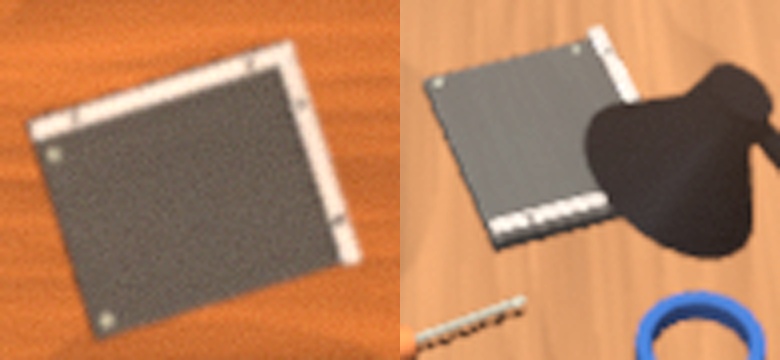

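Crop findings:
- **Board:** terminals are at the left (+y) end.
- **Dimmer:** the ball leans toward the robot.
- **Stage:** the fence corner is at the upper right.

Now I'll measure these with masks.

```bash
python3 - <<'E'
from h import *; import pickle
f,g=pickle.load(open("f0.pkl","rb")); im=f["image"]; s=g["image"]
def big(m,roi,im):
    x,y,w,h=roi; k=np.zeros(m.shape,np.uint8); k[y:y+h,x:x+w]=m[y:y+h,x:x+w]
    c=cv2.findContours(k.astype(np.uint8),cv2.RETR_EXTERNAL,cv2.CHAIN_APPROX_NONE)[0]; return max(c,key=cv2.contourArea)
def rect(c,z):
    P=np.array([onplane(f,p,z)[:2] for p in c[:,0].astype(float)]).astype(np.float32)*1000
    r=cv2.minAreaRect(P); b=cv2.boxPoints(r); e=[b[1]-b[0],b[2]-b[1]]; L=max(e,key=np.linalg.norm)
    return np.round(r[0],1),np.round(r[1],1),np.round(np.degrees(np.arctan2(L[1],L[0]))%180,1)
# upscale for subpixel handled by half pixel growth only
i=im.astype(int); B,G,Rr=i[...,0],i[...,1],i[...,2]
wood=(Rr-B>40)
print("board",rect(big(~wood,(190,228,50,40),im),.006))
dark=(i.max(2)<45); print("sink",rect(big(dark,(195,235,35,30),im),.038))
print("dimbase",rect(big(~wood,(250,143,45,42),im),.025))
c=big(i.max(2)<60,(255,160,20,20),im); M=cv2.moments(c); bt=(M['m10']/M['m00'],M['m01']/M['m00'])
c=big(s.max(2)<75,(335,168,15,13),s); M=cv2.moments(c); bs=(M['m10']/M['m00'],M['m01']/M['m00'])
print("ball",bt,bs,two(f,bt,g,bs),onplane(f,bt,.0833))
print("stage",rect(big(~wood,(350,170,100,90),im),.017))
wh=i.min(2)>120; c=big(wh,(350,170,100,90),im); print("fences",rect(c,.022))
for n,z,roi in(("spool",.03,(300,255,35,35)),("dish",.03,(190,133,45,40)),("bare",.005,(305,110,40,30)),("mouse",.02,(125,220,40,55)),("flask",.08,(138,178,30,22))):
    m=(~wood)|(i.max(2)<60); 
    if n in("flask","spool"): m=(i.min(2)>90)|((Rr>130)&(G<70))
    print(n,rect(big(m,roi,im),z))
E
```

```text
board (array([427.2, 288.1]), array([95.8, 67.7]), np.float32(78.0))
sink (array([426.6, 280.2]), array([61.9, 31.8]), np.float32(77.3))
dimbase (array([646.7, 129.7]), array([46.7, 66.3]), np.float32(163.3))
ball (264.56451612903226, 169.61290322580646) (341.73148148148147, 173.94444444444446) (array([0.62193417, 0.13742192, 0.0970092 ]), np.float64(0.0022888117316826706)) [0.62454931 0.13878558 0.0833    ]
stage (array([ 504.8, -203.3]), array([147.2, 177.2]), np.float32(107.0))
fences (array([ 518.7, -200.3]), array([118.7, 178.3]), np.float32(107.0))
spool (array([367.1,  11. ]), array([51.8, 54.1]), np.float32(179.7))
dish (array([675. , 278.4]), array([74. , 76.3]), np.float32(90.2))
bare (array([750.6, -13.8]), array([46.7, 60.5]), np.float32(95.4))
mouse (array([427.5, 465.2]), array([ 56. , 100.7]), np.float32(167.2))
flask (array([572.8, 422.8]), array([22.3, 30.4]), np.float32(151.3))
```

Everything agrees with the given sizes. The ball's triangulated height of 97 mm and 26 mm offset put the lever about 0.33 rad short of upright, so it has to move 26 mm along the base's +x. I'll push it with the fingers shut.

Emit:
servo_tool(
  moves=[
    [[0,0,0,0,0,-8.4,0],[-38,-28,0,0,0,0,0],[-38,-28,0,0,0,0,0],[-38,-28,0,0,0,0,0],[-38,-28,0,0,0,0,0],[-38,-28,0,0,0,0,0],[-38,-28,0,0,0,0,0],[-38,-28,0,0,0,0,0],[-38,-28,0,0,0,0,0],[-38,-28,0,0,0,0,0],[-38,-28,0,0,0,0,0],[0,0,0,0,0,0,0]],
  ],
)

```text
time: 1.7
tool_pos: [0.5498, 0.1864, 0.245]
tool_rot: [-0.0, 0.147, 0.989, -0.0]
contact_force: [-0.4, 0.0, -0.3]
gripper_width: 0.0
grasp_force: 0.0
```

```bash
cat >> h.py <<'E'
def to(s,x,y,z,yaw):
    q=R.from_quat(np.roll(s["tool_rot"],-1)); M=q.as_matrix()
    a=np.radians(yaw); T=np.array([[np.cos(a),np.sin(a),0],[np.sin(a),-np.cos(a),0],[0,0,-1]])
    print("t",round(s["time"],2),"tcp",(s["tool_pos"]*1000).round(1),"yaw",np.degrees(np.arctan2(M[1,0],M[0,0])).round(1),"F",np.round(s["contact_force"],1),"w",round(s["gripper_width"],2),"gf",round(s["grasp_force"],1))
    print("turn first",np.degrees(R.from_matrix(M.T@T).as_rotvec()).round(1),"then shift",(T.T@(np.array([x,y,z])-s["tool_pos"]*1000)).round(1))
E
python3 -c "
from h import *;from plant import manip
to(manip.state(),580,150,98,163.3)"
```

```text
t 1.7 tcp [549.8 186.4 245. ] yaw 163.1 F [-0.4  0.  -0.3] w 0.0 gf 0.0
turn first [-0.  -0.  -0.2] then shift [-39.3 -26.2 147. ]
```

Emit:
servo_tool(
  moves=[
    [[-39,-26,0,0,0,0,0],[0,0,40,0,0,0,0],[0,0,40,0,0,0,0],[0,0,40,0,0,0,0],[0,0,27,0,0,0,0],[-10,0,0,0,0,0,0],[-8,0,0,0,0,0,0],[-5,0,0,0,0,0,0],[-5,0,0,0,0,0,0],[-5,0,0,0,0,0,0],[-5,0,0,0,0,0,0],[0,0,0,0,0,0,0]],
  ],
)

```text
time: 3.2
tool_pos: [0.6153, 0.1415, 0.0983]
tool_rot: [0.0, 0.145, 0.989, -0.0]
contact_force: [0.3, -0.4, -0.6]
gripper_width: -0.001
grasp_force: 0.0
```

```bash
python3 - <<'E'
from h import *;from plant import manip
to(manip.state(),646.7-.958*24,129.7+.287*24,98,163.3)
f=manip.grab_frame("top");g=manip.grab_frame("side")
a=f["image"][130:190,240:300];b=g["image"][140:200,315:375]
cv2.imwrite("pics/c.png",np.hstack([cv2.resize(x,None,fx=6,fy=6,interpolation=cv2.INTER_CUBIC) for x in(a,b)]))
E
```

```text
t 3.2 tcp [615.3 141.5  98.3] yaw 163.3 F [ 0.3 -0.4 -0.6] w -0.0 gf 0.0
turn first [ 0.  0. -0.] then shift [-9.4 -2.3  0.3]
```

View pics/c.png

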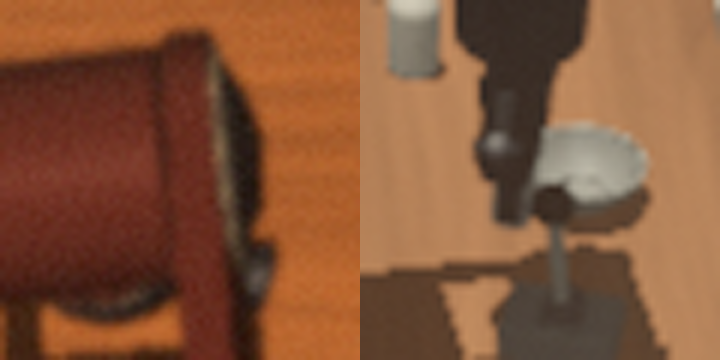

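The side view shows the fingers touching the ball at about (347,174), with the lever close to upright. I'll compare that pixel with the predicted one for each angle.

```bash
python3 - <<'E'
from h import *;import pickle
f,g=pickle.load(open("f0.pkl","rb"))
for t in(-.33,-.2,-.1,0,.1): 
    d=80*np.sin(t); print(t,proj(g,np.array([646.7+.958*d,129.7-.287*d,22+80*np.cos(t)])/1000).round(1))
print(proj(g,np.array([646.7,129.7,25])/1000))
E
```

```text
-0.33 [342.1 173.8]
-0.2 [344.9 173.6]
-0.1 [347.2 173.6]
0 [349.4 173.9]
0.1 [351.7 174.3]
[348.35679235 191.4771314 ]
```

Emit:
servo_tool(
  moves=[
    [[-4,0,0,0,0,0,0],[-4,0,0,0,0,0,0],[0,0,0,0,0,0,0],[0,0,0,0,0,0,0],[10,0,0,0,0,0,0],[30,0,0,0,0,0,0],[0,0,-40,0,0,0,0],[0,0,-40,0,0,0,0],[0,0,-40,0,0,0,85],[50,0,0,0,0,0,85],[50,0,0,0,0,0,85],[0,0,0,0,0,0,85]],
  ],
)

```text
time: 4.8
tool_pos: [0.4852, 0.1805, 0.2175]
tool_rot: [-0.001, 0.144, 0.99, -0.0]
contact_force: [1.1, -0.1, 0.8]
gripper_width: 0.846
grasp_force: 0.0
```

```bash
python3 - <<'E'
from h import *;from plant import manip
to(manip.state(),425.9,282.2,200,78)
f=manip.grab_frame("top");g=manip.grab_frame("side")
a=f["image"][130:190,240:300];b=g["image"][140:200,315:375]
cv2.imwrite("pics/d.png",np.hstack([cv2.resize(x,None,fx=6,fy=6,interpolation=cv2.INTER_CUBIC) for x in(a,b)]))
print(proj(f,[.6467,.1297,.102]),proj(f,[.6467,.1297,.025]))
E
```

```text
t 4.8 tcp [485.2 180.5 217.5] yaw 163.5 F [ 1.1 -0.1  0.8] w 0.85 gf 0.0
turn first [-0.1 -0.  85.5] then shift [ 87.2 -79.1  17.5]
[267.44744766 159.89594625] [270.27930059 163.54753767]
```

View pics/d.png

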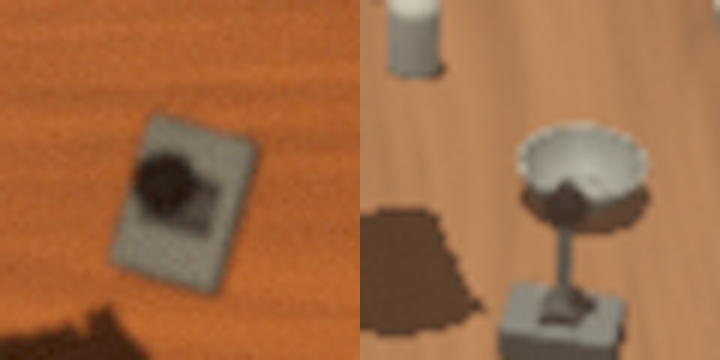

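The top view puts the ball at (267.3,160.5) against a predicted (267.4,159.9), so the lever is upright. On to the board.

Emit:
servo_tool(
  moves=[
    [[0,0,0,0,0,10.7,85],[0,0,0,0,0,10.7,85],[0,0,0,0,0,10.7,85],[0,0,0,0,0,10.7,85],[0,0,0,0,0,10.7,85],[0,0,0,0,0,10.7,85],[0,0,0,0,0,10.7,85],[0,0,0,0,0,10.6,85],[43,-40,30,0,0,0,85],[43,-40,30,0,0,0,85],[0,0,30,0,0,0,85],[0,0,0,0,0,0,85]],
  ],
)

```text
time: 6.4
tool_pos: [0.4303, 0.2748, 0.1288]
tool_rot: [-0.001, 0.778, 0.628, -0.003]
contact_force: [-0.3, 0.4, 0.5]
gripper_width: 0.994
grasp_force: 0.0
```

```bash
python3 - <<'E'
from h import *;from plant import manip
to(manip.state(),426.2,281.5,30,78)
E
```

```text
t 6.4 tcp [430.3 274.8 128.8] yaw 77.8 F [-0.3  0.4  0.5] w 0.99 gf 0.0
turn first [-0.3  0.2 -0.2] then shift [ 5.7 -5.4 98.8]
```

Emit:
servo_tool(
  moves=[
    [[5.7,-5.4,20,0,0,-0.2,85],[0,0,30,0,0,0,85],[0,0,30,0,0,0,85],[0,0,18,0,0,0,85],[0,0,0,0,0,0,60],[0,0,0,0,0,0,40],[0,0,0,0,0,0,20],[0,0,0,0,0,0,10],[0,0,0,0,0,0,10],[0,0,0,0,0,0,10],[0,0,0,0,0,0,10],[0,0,0,0,0,0,10]],
  ],
)

```text
time: 7.9
tool_pos: [0.4286, 0.2826, 0.0351]
tool_rot: [0.0, 0.777, 0.629, 0.001]
contact_force: [-0.3, 0.2, 5.7]
gripper_width: 0.287
grasp_force: 61.6
```

```bash
python3 - <<'E'
from h import *;from plant import manip
to(manip.state(),426.2,281.5,200,78)
E
```

```text
t 7.9 tcp [428.6 282.6  35.1] yaw 78.0 F [-0.3  0.2  5.7] w 0.29 gf 61.6
turn first [ 0.1 -0.1  0. ] then shift [  -1.6   -2.2 -164.9]
```

Gripped: opening is 24.5 mm at 62 N. Lift and turn the board to the stage's yaw.

Emit:
servo_tool(
  moves=[
    [[0,0,-10,0,0,0,10],[0,0,-20,0,0,0,10],[0,0,-30,0,0,0,10],[0,0,-35,0,0,0,10],[0,0,-35,0,0,0,10],[0,0,-35,0,0,0,10],[0,0,0,0,0,-7.2,10],[0,0,0,0,0,-7.2,10],[0,0,0,0,0,-7.3,10],[0,0,0,0,0,-7.3,10],[0,0,0,0,0,0,10],[0,0,0,0,0,0,10]],
  ],
)

```text
time: 9.4
tool_pos: [0.427, 0.2818, 0.198]
tool_rot: [-0.0, 0.595, 0.803, -0.0]
contact_force: [0.0, 0.3, -3.3]
gripper_width: 0.288
grasp_force: 60.4
```

```bash
python3 - <<'E'
from h import *;from plant import manip
to(manip.state(),523,-218,200,107)
E
```

```text
t 9.4 tcp [427.  281.8 198. ] yaw 106.9 F [ 0.   0.3 -3.3] w 0.29 gf 60.4
turn first [-0.1  0.  -0.1] then shift [-506.   -54.4   -2. ]
```

Emit:
servo_tool(
  moves=[
    [[-20,-2,0,0,0,0,10],[-45,-5,0,0,0,0,10],[-50,-5,0,0,0,0,10],[-55,-6,0,0,0,0,10],[-55,-6,0,0,0,0,10],[-55,-6,0,0,0,0,10],[-55,-6,0,0,0,0,10],[-55,-6,0,0,0,0,10],[-50,-5,0,0,0,0,10],[-45,-5,0,0,0,0,10],[-21,-2,0,0,0,0,10],[0,0,0,0,0,0,10]],
  ],
)

```text
time: 10.9
tool_pos: [0.5238, -0.2183, 0.1982]
tool_rot: [-0.0, 0.596, 0.803, 0.0]
contact_force: [0.6, -0.1, -3.1]
gripper_width: 0.283
grasp_force: 60.4
```

```bash
python3 - <<'E'
from h import *;from plant import manip
to(manip.state(),523,-218,200,107)
f=manip.grab_frame("top");g=manip.grab_frame("side")
a=f["image"][160:260,340:440];b=g["image"][180:280,270:370]
cv2.imwrite("pics/e.png",np.hstack([cv2.resize(x,None,fx=4,fy=4,interpolation=cv2.INTER_CUBIC) for x in(a,b)]))
E
```

```text
t 10.9 tcp [ 523.8 -218.3  198.2] yaw 106.9 F [ 0.6 -0.1 -3.1] w 0.28 gf 60.4
turn first [-0.  -0.1 -0.1] then shift [ 0.6 -0.7 -1.8]
```

View pics/e.png

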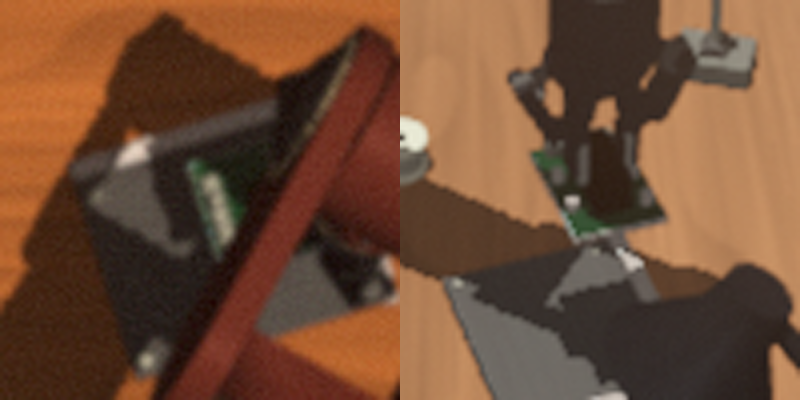

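The board hangs level in the grip, with terminals toward +y and above the stage. Lower it, clear of both fences.

Emit:
servo_tool(
  moves=[
    [[0,0,30,0,0,0,10],[0,0,35,0,0,0,10],[0,0,35,0,0,0,10],[0,0,25,0,0,0,10],[0,0,15,0,0,0,10],[0,0,5,0,0,0,10],[0,0,3,0,0,0,10],[0,0,0,0,0,0,10],[0,0,0,0,0,0,10]],
  ],
)

```text
time: 12.12
tool_pos: [0.5244, -0.218, 0.0514]
tool_rot: [0.001, 0.595, 0.804, 0.0]
contact_force: [-0.3, -0.5, -2.6]
gripper_width: 0.289
grasp_force: 60.4
```

```bash
python3 - <<'E'
from h import *;from plant import manip
to(manip.state(),523,-218,47,107)
f=manip.grab_frame("top")
a=f["image"][160:260,340:440]
cv2.imwrite("pics/f.png",cv2.resize(a,None,fx=6,fy=6,interpolation=cv2.INTER_CUBIC))
# predicted terminal-end corners (plate top) for offset-15 pose, px in crop
a=np.radians(17);Rm=np.array([[np.cos(a),-np.sin(a)],[np.sin(a),np.cos(a)]])
s=manip.state()["tool_pos"][:2]*1000
for p in((-35,50),(35,50)):
    w=s+Rm@(np.array(p)+[0,6]); print(((proj(f,[*(w/1000),.02])-[340,160])*6).round(0))
E
```

```text
t 12.12 tcp [ 524.4 -218.    51.4] yaw 107.0 F [-0.3 -0.5 -2.6] w 0.29 gf 60.4
turn first [0.1 0.1 0. ] then shift [ 0.5 -1.4  4.4]
[281. 411.]
[232. 258.]
```

View pics/f.png

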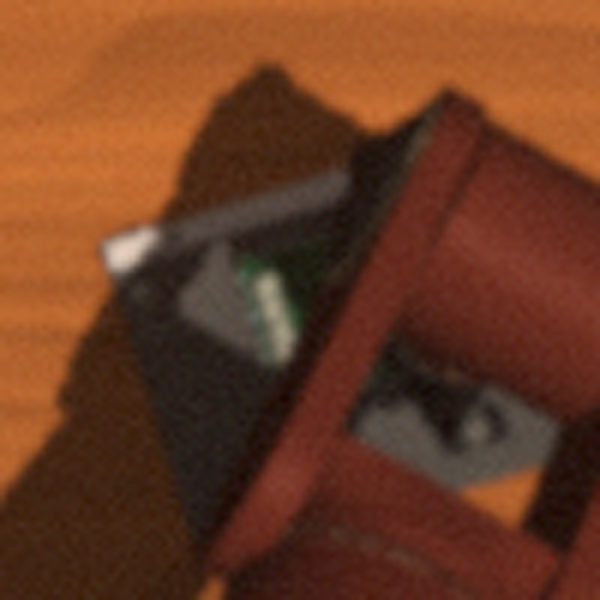

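The board's far-left corner is at (240,260) against a predicted (232,258), so it is square and about 3 mm to the -y side. Now I'll touch down gently.

Emit:
servo_tool(
  moves=[
    [[0,0,2,0,0,0,10],[0,0,2,0,0,0,10],[0,0,0,0,0,0,10]],
  ],
)

```text
time: 12.55
tool_pos: [0.5243, -0.2179, 0.0471]
tool_rot: [0.0, 0.595, 0.804, 0.0]
contact_force: [-1.5, -0.2, 1.4]
gripper_width: 0.289
grasp_force: 60.9
```

Emit:
servo_tool(
  moves=[
    [[0,0,1.5,0,0,0,10],[0,0,0,0,0,0,10]],
  ],
)

```text
time: 12.8
tool_pos: [0.5251, -0.2183, 0.0471]
tool_rot: [0.001, 0.595, 0.804, 0.0]
contact_force: [-2.4, 1.5, 7.5]
gripper_width: 0.29
grasp_force: 61.8
```

Emit:
servo_tool(
  moves=[
    [[0,0,-1,0,0,0,10],[0,4,0,0,0,0,10],[0,4,0,0,0,0,10],[0,3,0,0,0,0,10],[0,0,0,0,0,0,10]],
  ],
)

```text
time: 13.42
tool_pos: [0.5354, -0.2149, 0.0471]
tool_rot: [0.001, 0.595, 0.804, 0.0]
contact_force: [-0.3, -0.8, 5.1]
gripper_width: 0.287
grasp_force: 61.4
```

```bash
cat >> h.py <<'E'
def chk():
    from plant import manip
    s=manip.state(); a=np.radians(17); Rm=np.array([[np.cos(a),-np.sin(a)],[np.sin(a),np.cos(a)]])
    to(s,542,-228,47,107)
    print("F stage",(Rm.T@s["contact_force"][:2]).round(1),"board xy in stage (est)",(Rm.T@(s["tool_pos"][:2]*1000-[505,-203])+[0,6]).round(1),"torque",s["ft_torque"].round(2))
E
python3 -c "from h import *;chk()"
```

```text
t 13.43 tcp [ 535.4 -214.9   47.1] yaw 107.0 F [-0.3 -0.8  5.1] w 0.29 gf 61.4
turn first [0.1 0.1 0. ] then shift [-14.4   2.5   0.1]
F stage [-0.5 -0.7] board xy in stage (est) [ 25.6 -14.3] torque [0.04 0.11 0.05]
```

Emit:
servo_tool(
  moves=[
    [[0,2,0,0,0,0,10],[0,2,0,0,0,0,10],[0,0,0,0,0,0,10]],
  ],
)

```text
time: 13.8
tool_pos: [0.5362, -0.2147, 0.0472]
tool_rot: [-0.002, 0.594, 0.804, -0.003]
contact_force: [-13.9, -3.1, 13.2]
gripper_width: 0.29
grasp_force: 62.6
```

```bash
python3 -c "from h import *;chk()"
```

```text
t 13.8 tcp [ 536.2 -214.7   47.2] yaw 107.1 F [-13.9  -3.1  13.2] w 0.29 gf 62.6
turn first [-0.4  0.   0.1] then shift [-14.4   1.7   0.2]
F stage [-14.2   1.1] board xy in stage (est) [ 26.4 -14.3] torque [-0.38  2.08 -0.02]
```

Back fence contact at 14 N. I'll ease off and slide toward the side fence.

Emit:
servo_tool(
  moves=[
    [[0,-2.5,-0.5,0,0,0,10],[-4,0,0,0,0,0,10],[-4,0,0,0,0,0,10],[0,0,0,0,0,0,10]],
  ],
)

```text
time: 14.3
tool_pos: [0.5381, -0.2219, 0.0471]
tool_rot: [-0.0, 0.595, 0.804, -0.0]
contact_force: [-4.2, -0.7, 6.7]
gripper_width: 0.286
grasp_force: 61.8
```

```bash
python3 -c "from h import *;chk()"
```

```text
t 14.3 tcp [ 538.1 -221.9   47.1] yaw 107.0 F [-4.2 -0.7  6.7] w 0.29 gf 61.8
turn first [-0. -0.  0.] then shift [-7.   2.   0.1]
F stage [-4.2  0.6] board xy in stage (est) [ 26.1 -21.7] torque [0.14 0.56 0.04]
```

Emit:
servo_tool(
  moves=[
    [[-2,0,0,0,0,0,10],[-2,0,0,0,0,0,10],[0,0,0,0,0,0,10]],
  ],
)

```text
time: 14.68
tool_pos: [0.5392, -0.2254, 0.0471]
tool_rot: [-0.001, 0.595, 0.804, -0.0]
contact_force: [-4.3, 1.5, 6.4]
gripper_width: 0.285
grasp_force: 61.8
```

```bash
python3 -c "from h import *;chk()"
```

```text
t 14.68 tcp [ 539.2 -225.4   47.1] yaw 107.0 F [-4.3  1.5  6.4] w 0.29 gf 61.8
turn first [-0.1 -0.1  0. ] then shift [-3.3  1.9  0.1]
F stage [-3.7  2.6] board xy in stage (est) [ 26.1 -25.4] torque [ 0.29  0.57 -0.05]
```

Emit:
servo_tool(
  moves=[
    [[-1,0,0,0,0,0,10],[-1,0,0,0,0,0,10],[0,0,0,0,0,0,10]],
  ],
)

```text
time: 15.05
tool_pos: [0.5397, -0.2272, 0.0471]
tool_rot: [-0.001, 0.595, 0.804, -0.0]
contact_force: [-4.1, 2.6, 7.8]
gripper_width: 0.29
grasp_force: 61.8
```

```bash
python3 -c "from h import *;chk()"
```

```text
t 15.05 tcp [ 539.7 -227.2   47.1] yaw 107.0 F [-4.1  2.6  7.8] w 0.29 gf 61.8
turn first [-0.1 -0.1  0. ] then shift [-1.5  1.9  0.1]
F stage [-3.1  3.7] board xy in stage (est) [ 26.1 -27.3] torque [0.33 0.62 0.02]
```

Still sliding, so I'll continue.

Emit:
servo_tool(
  moves=[
    [[-1,0,0,0,0,0,10],[-1,0,0,0,0,0,10],[0,0,0,0,0,0,10]],
  ],
)

```text
time: 15.42
tool_pos: [0.5403, -0.2291, 0.0471]
tool_rot: [-0.001, 0.595, 0.804, -0.0]
contact_force: [-5.4, 1.6, 7.2]
gripper_width: 0.289
grasp_force: 61.7
```

```bash
python3 -c "from h import *;chk()"
```

```text
t 15.43 tcp [ 540.3 -229.1   47.1] yaw 107.0 F [-5.4  1.6  7.2] w 0.29 gf 61.7
turn first [-0.1 -0.1  0. ] then shift [0.5 1.9 0.1]
F stage [-4.7  3.1] board xy in stage (est) [ 26.1 -29.2] torque [ 0.37  0.61 -0.02]
```

Emit:
servo_tool(
  moves=[
    [[-1,0,0,0,0,0,10],[-1,0,0,0,0,0,10],[0,0,0,0,0,0,10]],
  ],
)

```text
time: 15.8
tool_pos: [0.5403, -0.2291, 0.0471]
tool_rot: [-0.003, 0.595, 0.804, 0.001]
contact_force: [-7.8, 8.2, 13.2]
gripper_width: 0.282
grasp_force: 62.4
```

Emit:
servo_tool(
  moves=[
    [[-1,0,0,0,0,0,10],[0,0,0,0,0,0,10]],
  ],
)

```text
time: 16.05
tool_pos: [0.5403, -0.2292, 0.0471]
tool_rot: [-0.004, 0.595, 0.804, 0.001]
contact_force: [-9.4, 11.8, 14.6]
gripper_width: 0.292
grasp_force: 62.6
```

```bash
python3 -c "from h import *;chk()"
```

```text
t 16.05 tcp [ 540.3 -229.2   47.1] yaw 107.0 F [-9.4 11.8 14.6] w 0.29 gf 62.6
turn first [-0.1 -0.5  0. ] then shift [0.6 1.9 0.1]
F stage [-5.5 14.1] board xy in stage (est) [ 26.1 -29.4] torque [ 1.75  1.07 -0.02]
```

Seated on the side fence at 14 N. Add some push on the back fence and verify that both hold.

Emit:
servo_tool(
  moves=[
    [[0,1,-0.3,0,0,0,10],[0,0.7,0,0,0,0,10],[0,0,0,0,0,0,10],[0,0,0,0,0,0,10]],
  ],
)

```text
time: 16.55
tool_pos: [0.5405, -0.2292, 0.0471]
tool_rot: [-0.005, 0.595, 0.804, 0.0]
contact_force: [-13.5, 9.1, 17.1]
gripper_width: 0.286
grasp_force: 62.9
```

```bash
python3 - <<'E'
from h import *;chk()
from plant import manip
f=manip.grab_frame("top");g=manip.grab_frame("side")
a=f["image"][140:240,250:450];b=g["image"][150:250,270:370]
cv2.imwrite("pics/g.png",np.hstack([cv2.resize(x,None,fx=2.6,fy=5,interpolation=cv2.INTER_CUBIC) if 0 else cv2.resize(x,None,fx=2.6,fy=2.6,interpolation=cv2.INTER_CUBIC) for x in(a,b)]))
a=np.radians(17);Rm=np.array([[np.cos(a),-np.sin(a)],[np.sin(a),np.cos(a)]])
E
```

```text
t 16.55 tcp [ 540.5 -229.2   47.1] yaw 107.0 F [-13.5   9.1  17.1] w 0.29 gf 62.9
turn first [-0.3 -0.5  0. ] then shift [0.7 1.8 0.1]
F stage [-10.2  12.6] board xy in stage (est) [ 26.3 -29.4] torque [ 1.46  1.9  -0.03]
```

View pics/g.png

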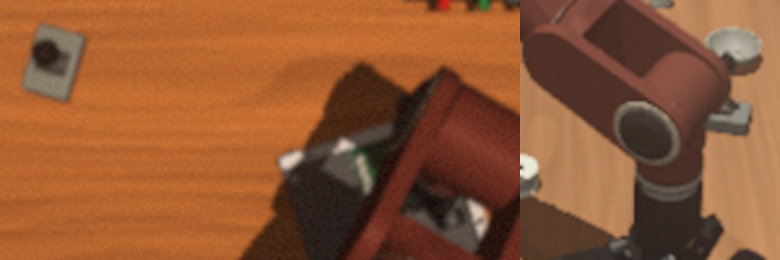

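Emit:
servo_tool(
  moves=[
    [[-0.5,1,0,0,0,0,10],[0,0,0,0,0,0,10],[0,0,0,0,0,0,10],[0,0,0,0,0,0,10]],
  ],
)

```text
time: 17.15
tool_pos: [0.5406, -0.2292, 0.0472]
tool_rot: [-0.006, 0.595, 0.804, -0.001]
contact_force: [-18.3, 10.4, 19.9]
gripper_width: 0.284
grasp_force: 63.3
```

```bash
python3 - <<'E'
from h import *;chk()
from plant import manip
print(manip.job_done())
E
```

```text
t 17.15 tcp [ 540.6 -229.2   47.2] yaw 107.0 F [-18.3  10.4  19.9] w 0.28 gf 63.3
turn first [-0.5 -0.6  0. ] then shift [0.7 1.7 0.2]
F stage [-14.5  15.3] board xy in stage (est) [ 26.4 -29.4] torque [ 1.56  2.56 -0.05]
the job is handed in; nothing more can be done
None
```

I handed the job in at 17 s with the dimmer upright and the board still gripped in the corner. The wrist reads about 14 N toward the back fence and 15 N toward the side fence; the hand-in returned no verdict.

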